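Swap the full sample jar boxed in behind the bottles

ROBOT

A 7-joint arm with a two-finger parallel gripper is mounted at the origin on the work surface. World frame = base frame: x ahead of the robot, y to its left, z up, the work surface at z = 0. Lengths are in m, angles in rad, forces in N, time in s.
With the tool pointing down it reaches from about 0.4 to 0.925 m from the base axis. Payload 5.6 kg.
Tool frame: the origin (TCP) lies at the very end of the fingers, on their centre line; the grasp point (between the pads) lies 19 mm behind it (bot.grip_depth is the distance from the TCP to the grasp point, in m); z points along the fingers, y is the direction in which the jaws open and shut (so a half turn about z gives the same grasp; the last joint's range is limited). The gripper opens to 85 mm and grips with 20 to 120 N. Pads are 22 mm wide; open, the fingers measure 114 mm over their backs; the gripper's body (76 mm by 85 mm) begins 54 mm behind the grasp point. The pads swing forward as they close: fully open they stand 13 mm farther back than shut.
Start: joints at [-1.309, 0.468, -0.012, 1.603, 0.006, 1.071, -0.056], TCP at [0.195, 0.62, 0.231] pointing down, gripper open.
Joint ranges: [-2.53, 2.53], [-0.31, 2.02], [-1.57, 1.55], [0.28, 2.44], [-1.29, 4.43], [0.15, 1.84], [-2.92, 2.92]. Speed limits (rad/s): [2.57, 2.57, 3.14, 3.14, 3.14, 3.14, 3.14].

INTERFACE

Orientations are given as [roll, pitch, yaw] about the fixed x, y, z axes, in that order (R = Rz(yaw) Ry(pitch) Rx(roll)).
In Python, from cell import bot gives the robot as it stands.
- The arm moves only by the tool drive_tool, never from a script. Its argument "plan" is a list of rows, each a list of 7 numbers: the closure, from 0 (fully open) to 1 (shut), then the shift along the world's x, y, z in units of 25 mm (1.0 is 25 mm), then the turn, a rotation vector about the world's x, y, z in units of 5 degrees (1.0 is 5 degrees). In form: [[grip, tx, ty, tz, wx, wy, wz], ...]. A call has 1 to 20 rows; each row is the pose to reach, as a shift and turn from the pose commanded when the call began; what a row does not reach only later rows make up. A row lasts 1/8 s, in which the tool goes at most 62.5 mm and 10.7 degrees, less where a joint would pass 70% of its speed; a pose out of reach is approached as far as the arm can. A call with a gripper value outside its range is refused whole. The fingers move at their own pace and stop on an object; "squeeze" is the grip in N (left out, the last holds). Time passes only in rows, so rows that repeat a pose let the fingers close. It gives the time, the measured TCP pose, the force and the opening at its end, in the units of the state.
- bot.observe(): the state, without advancing time (a new reading comes with each control period).
- bot.get_image(name): name is "scene" or "side" or "wrist"; returns the picture (480x640x3 uint8, red, green, blue); there is no depth.
- bot.camera_params(name): a dict with "fx", "fy", "cx", "cy" (pixels), "k1" (the pictures are not rectified: a ray, as slopes to the right and down, at radius r is drawn at 1 + k1 r^2 times it, then the intrinsics apply), "camera_from_world" (4x4, takes a point from world to camera coordinates). Camera axes: x right, y down, z forward; pixel columns grow to the right and rows downward; lengths in m; the calibration is good to about 2 mm. A picture is of the moment at which its call begins: read the wrist's pose just before it. camera_params takes no time and is no camera call; for the wrist camera it gives the pose at the moment of the call.
- bot.close_job(): hands the job in, once; it reports no verdict.
Trained networks look in the newest picture that a camera, given by its name, has taken for a name from the list of things; names that differ only in an ending like _2 or _b are one class to them, and where a whole thing is asked for, a point or a joint stands for the part that bears it (a point fixed in the world has none). Each returns a list of dicts, best first, with "confidence" (0 to 1); they miss things now and then, are a little off and sometimes report something else, mostly with a low value. They report only what shows in the picture. A call takes as long as a camera call. They do not tell look-alikes from the thing itself.
- bot.regions_of(camera, thing): "mask" (480x640 bool, what is visible of it) and "bbox" ([left, top, right, bottom] in pixels, round what is visible of it).
The state is a dict: "clock": time; "qpos": joint angles; "joint_velocities": joint speeds; "joint_torque": joint torques, N m; "tcp_pos": TCP position; "orientation": TCP orientation; "force": force on the tool from outside, world axes, zero at the start; "ft_torque": the same for the moment, N m; "width": finger opening in m.
Only numpy, scipy, OpenCV 4.12 (cv2) and the standard library are available. Lean on these libraries where they do the work, as an engineer would, in place of code of your own. Each camera call takes 0.05 s, during which the arm holds its last target. There are 200 camera calls.

TASK

Swap the full sample jar (red lid) at the back of the white desk caddy for the fresh one (purple lid): first clear both bottles out of the way, standing them upright inside the blue side tray, then set the red-lidded jar upright in the middle of the orange dish, and stand the purple-lidded jar on the black-ringed seat it left, while the bottles are still on the side tray. Finally put each bottle back upright on the very spot in the caddy where it stood at the start, not in the other's place. Do not tip any bottle or jar over, and leave the small brown vial on the desk where it is.

Things in the scene. Friction and masses are not known exactly. Their poses are not given: they have to be found in the camera images.
- green_bottle_c (a point): Loose spray bottle, 135 mm tall, about 0.22 kg: green round body 52 mm in diameter, straight up to 105 mm, with a paper label, then a narrow white spray head. Starts in one of the two front seats of the caddy. The point is on its axis, half-way up (67.5 mm above its underside); z is up.
- white_bottle_c (a point): Loose white bottle with a blue screw cap (32 mm in diameter), of the same size: 135 mm tall, round body 52 mm in diameter, straight up to 105 mm, about 0.22 kg. Starts in the other front seat of the caddy. The point is on its axis, half-way up (67.5 mm above its underside); z is up. Which bottle is left and which right changes.
- full_jar_c (a point): Loose sample jar with a RED lid, sealed and full (brown body): 60 mm tall, body 46 mm and lid 50 mm in diameter (the lid is the top 14 mm), about 0.09 kg. Starts on the back seat of the caddy, boxed in by the two bottles. The point is on its axis, half-way up (30 mm above its underside); z is up.
- fresh_jar_c (a point): Loose sample jar with a PURPLE lid, same size (60 mm tall, body 46 mm, lid 50 mm in diameter, about 0.09 kg), white body. Starts on the white foam block beside the orange dish (block 130 x 210 mm, 15 mm thick). The point is on its axis, half-way up (30 mm above its underside); z is up.
- seat (a point): Back seat of the caddy: the centre of a black ring 62 mm in diameter printed on the caddy's floor, at the height of that floor (6 mm above the desk). x points to the caddy's back wall, whose inner face is 32 mm away. The bottles' two front seats, grey rings, are 36 mm in front of this point (-x) and 50 mm to either side (+y, -y).
- caddy: Fixed white tray, 130 mm (x) by 180 mm (y), in which both bottles and the full jar start: floor 6 mm thick, a back wall (at +x) 56 mm high above the desk, the other three sides lips 14 mm high, all walls 5 mm thick. Origin: centre of its underside, on the desk; x points to the back wall, y along it.
- tray_in (a point): Fixed blue side tray, the parking place for the bottles: outside 130 mm (x) by 210 mm (y), walls 5 mm thick and 16 mm high above the desk, floor 5 mm thick. The point is the centre of its inner floor, 5 mm above the desk; y runs along its long side. Stands on the left or on the right of the caddy.
- dish: Fixed round orange dish on the white foam block, on the other side of the caddy from the side tray: outer diameter 84 mm at the rim, inside 72 mm at the floor, floor 4 mm thick, rim 12 mm above its underside. Origin: centre of its underside (15 mm above the desk); z up. It lies on the same 210 mm line as the fresh jar, 100 mm from it between centres.
- vial_c (a point): Loose small brown glass vial with a black cap, 75 mm tall, 38 mm in diameter, about 0.09 kg, standing on the desk in front of the caddy. A bystander, to be left alone. The point is on its axis, half-way up (37.5 mm above the desk).
There are look-alikes about, which are no part of the job. What is shaped like the part that bears full_jar_c but green is not meant.

How it is judged:
On the way, in this order (a step that is already met when the one before it is completed fails the run):
1. both bottles stand upright and released inside the blue side tray, the red-lidded jar still in its place (x of green_bottle_c in the frame of tray_in between -0.05 and 0.05 m and y of green_bottle_c in the frame of tray_in between -0.09 and 0.09 m and z of green_bottle_c in the frame of tray_in between 0.06 and 0.075 m and angle between each of green_bottle_c, white_bottle_c's own z axis and vertical below 0.15 rad and x of white_bottle_c in the frame of tray_in between -0.05 and 0.05 m and y of white_bottle_c in the frame of tray_in between -0.09 and 0.09 m and z of white_bottle_c in the frame of tray_in between 0.06 and 0.075 m and contact force between the fingers and green_bottle below 0.2 N and contact force between the fingers and white_bottle below 0.2 N and distance of full_jar_c from where it was at the start of the episode below 0.02 m), for 0.2 s.
2. the red-lidded jar stands released in the orange dish, the bottles still on the side tray (horizontal distance between full_jar_c and dish below 0.012 m and z of full_jar_c in the frame of dish between 0.028 and 0.04 m and angle between each of full_jar_c, green_bottle_c, white_bottle_c's own z axis and vertical below 0.15 rad and contact force between the fingers and full_jar below 0.2 N and x of green_bottle_c in the frame of tray_in between -0.05 and 0.05 m and y of green_bottle_c in the frame of tray_in between -0.09 and 0.09 m and z of green_bottle_c in the frame of tray_in between 0.06 and 0.075 m and x of white_bottle_c in the frame of tray_in between -0.05 and 0.05 m and y of white_bottle_c in the frame of tray_in between -0.09 and 0.09 m and z of white_bottle_c in the frame of tray_in between 0.06 and 0.075 m), for 0.2 s.
3. the purple-lidded jar stands released on the back seat of the caddy, the bottles still on the side tray (horizontal distance between fresh_jar_c and seat below 0.012 m and z of fresh_jar_c in the frame of seat between 0.024 and 0.036 m and angle between each of fresh_jar_c, green_bottle_c, white_bottle_c's own z axis and vertical below 0.15 rad and contact force between the fingers and fresh_jar below 0.2 N and x of green_bottle_c in the frame of tray_in between -0.05 and 0.05 m and y of green_bottle_c in the frame of tray_in between -0.09 and 0.09 m and z of green_bottle_c in the frame of tray_in between 0.06 and 0.075 m and x of white_bottle_c in the frame of tray_in between -0.05 and 0.05 m and y of white_bottle_c in the frame of tray_in between -0.09 and 0.09 m and z of white_bottle_c in the frame of tray_in between 0.06 and 0.075 m), for 0.2 s.
At the end, for the whole second after the job is handed in: Red-lidded jar upright in the dish and purple-lidded jar upright on the caddy's back seat, each within 12 mm of centre; each bottle upright within 15 mm of where it started; brown vial within 20 mm of its start; all released and at rest (horizontal distance between full_jar_c and dish below 0.012 m and z of full_jar_c in the frame of dish between 0.028 and 0.04 m and angle between each of full_jar_c, fresh_jar_c, green_bottle_c, white_bottle_c's own z axis and vertical below 0.15 rad and horizontal distance between fresh_jar_c and seat below 0.012 m and z of fresh_jar_c in the frame of seat between 0.024 and 0.036 m and distance of each of green_bottle_c, white_bottle_c from where it was at the start of the episode below 0.015 m and contact force between the fingers and green_bottle below 0.2 N and contact force between the fingers and white_bottle below 0.2 N and contact force between the fingers and full_jar below 0.2 N and contact force between the fingers and fresh_jar below 0.2 N and linear speed of each of green_bottle, white_bottle, full_jar, fresh_jar below 0.02 m/s and distance of vial_c from where it was at the start of the episode below 0.02 m); the robot touches nothing.
It fails at once if a bottle or jar is tipped over (angle between any of green_bottle_c, white_bottle_c, full_jar_c, fresh_jar_c's own z axis and vertical above 0.7 rad).
It fails at once if the brown vial is knocked over or moved away (angle between vial_c's own z axis and vertical above 0.5 rad or distance of vial_c from where it was at the start of the episode above 0.03 m).
It also fails if it takes over 138 s, if anything falls off the work surface, if the arm or the gripper's body presses on something with over 40 N, if the wrist force passes 120 N, or if a joint passes its speed limit or range.

## Working session

There is one attempt and no reset: what is moved stays moved. The work goes in short steps, Python scripts to look and compute and a tool call to move; the robot and the scene stay as the last step left them, time stands still between calls to the robot, and variables do not carry over. Pictures are saved under pics/ and viewed, on a budget of 14 in all, crops included, one or two more only if the job needs it, and the job is handed in when it is done.

Besides the shell and the picture viewer there is one more tool, called as name(argument=value, ...), one argument or row to a line, values as JSON. drive_tool: Moves the arm, as the interface text tells. Its arguments: {"type":"object","properties":{"plan":{"type":"array"},"squeeze":{"type":"number"}},"required":["plan"]}

```bash
mkdir -p pics
python3 - <<'E'
from cell import bot
import cv2,numpy as np
s=bot.observe();print({k:np.round(v,3) for k,v in s.items()})
for c in("scene","side"):
    cv2.imwrite(f"pics/{c}0.png",bot.get_image(c)[:,:,::-1])
    p=bot.camera_params(c);print(c,p)
    for t in("green_bottle_c","white_bottle_c","full_jar_c","fresh_jar_c","caddy","tray_in","dish","vial_c"):
        try:
            for r in bot.regions_of(c,t)[:4]:print(t,round(r["confidence"],2),r["bbox"],int(r["mask"].sum()))
        except Exception as e:print(t,e)
E
```

```text
{'clock': np.float64(0.0), 'qpos': array([-1.309,  0.468, -0.012,  1.604,  0.006,  1.071, -0.056]), 'joint_velocities': array([-0.001,  0.001, -0.001, -0.002, -0.001, -0.   ,  0.001]), 'joint_torque': array([ 0.0000e+00, -5.3238e+01,  2.2000e-02, -2.5130e+01,  1.2000e-02,
        8.0000e-03,  0.0000e+00]), 'tcp_pos': array([0.195, 0.619, 0.23 ]), 'orientation': array([-3.14 ,  0.   ,  2.837]), 'force': array([0.115, 0.317, 0.295]), 'ft_torque': array([ 0.016, -0.027,  0.021]), 'width': np.float64(0.085)}
scene {'fx': 556.411756581701, 'fy': 556.411756581701, 'cx': 329.2282300028493, 'cy': 234.99829902871338, 'k1': -0.04855969346469884, 'camera_from_world': array([[-0.15662326,  0.98764904, -0.0043042 ,  0.07901495],
       [ 0.62783957,  0.09619796, -0.77237519, -0.26953393],
       [-0.76242156, -0.12367426, -0.63515198,  1.49406528],
       [ 0.        ,  0.        ,  0.        ,  1.        ]])}
green_bottle_c 0.78 [304.6, 213.4, 335.2, 285.4] 1681
white_bottle_c 0.58 [363.8, 220.2, 393.9, 286.0] 1741
white_bottle_c 0.36 [297.0, 255.6, 400.1, 310.4] 1464
full_jar_c 0.95 [334.5, 260
[... 588 characters left out ...]
.29237869,  0.70902287, -0.64171743,  0.93361836],
       [ 0.        ,  0.        ,  0.        ,  1.        ]])}
green_bottle_c 0.9 [310.4, 212.5, 337.2, 270.7] 1397
green_bottle_c 0.2 [290.0, 185.2, 310.9, 241.8] 1262
white_bottle_c 0.77 [289.6, 185.1, 310.9, 245.2] 1285
white_bottle_c 0.64 [267.7, 206.9, 364.5, 287.2] 2331
full_jar_c 0.89 [307.7, 177.7, 328.4, 212.6] 502
fresh_jar_c 0.81 [219.1, 174.4, 242.4, 207.5] 555
fresh_jar_c 0.28 [270.8, 205.4, 363.1, 288.6] 2453
caddy 0.6 [268.1, 206.2, 366.3, 287.1] 2453
tray_in 0.84 [263.8, 341.1, 393.5, 479.5] 9340
dish 0.83 [208.8, 165.3, 241.3, 188.8] 323
dish 0.75 [311.9, 211.1, 334.5, 271.2] 1396
vial_c 0.76 [240.6, 257.9, 263.0, 295.1] 570
```

View pics/scene0.png

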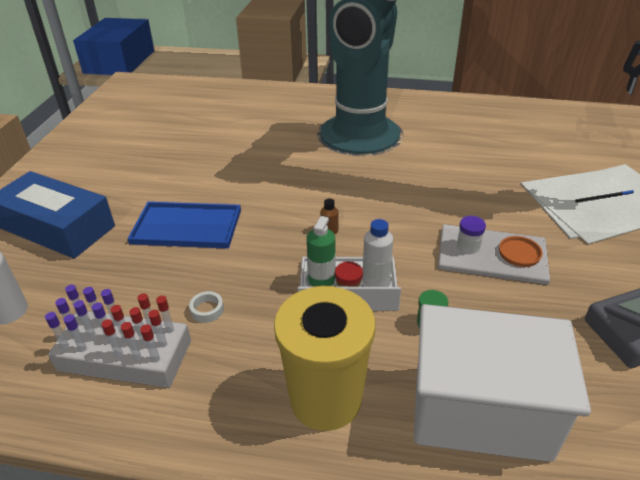

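View pics/side0.png

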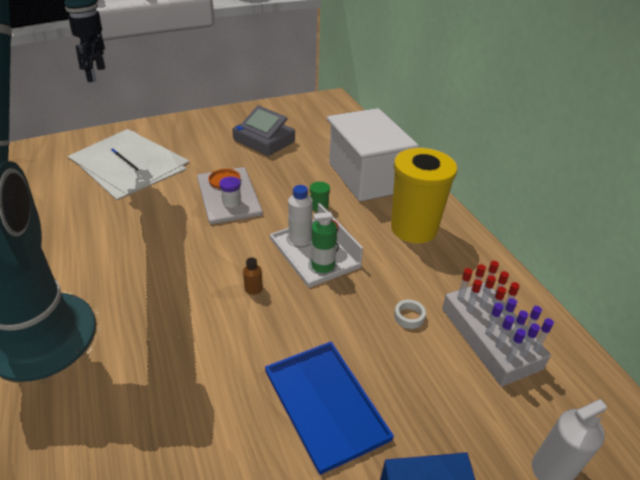

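The red-lidded jar is in the caddy at scene (349,271). The green-lidded look-alike at scene (433,308) / side (319,197) stands outside the caddy, so it isn't the jar I want. The tray is at scene (186,224), the purple jar at (471,235), the dish at (520,251) and the vial at (330,218). The yellow bin stands just behind the caddy. Next I'll turn these into positions.

```bash
cat > h.py <<'E'
from cell import bot
import cv2,numpy as np
from scipy.optimize import least_squares
def proj(p,P):
    P=np.atleast_2d(P);M=p["camera_from_world"];c=P@M[:3,:3].T+M[:3,3];s=c[:,:2]/c[:,2:]
    s=s*(1+p["k1"]*(s**2).sum(1,keepdims=True));return s*[p["fx"],p["fy"]]+[p["cx"],p["cy"]]
def ray(p,uv,z):
    M=p["camera_from_world"]
    d=(np.array(uv,float)-[p["cx"],p["cy"]])/[p["fx"],p["fy"]];s=d.copy()
    for _ in range(9): s=d/(1+p["k1"]*(s@s))
    w=M[:3,:3].T@np.r_[s,1];o=-M[:3,:3].T@M[:3,3];return (o+w*(z-o[2])/w[2])[:2]
A=np.linspace(0,6.283,60)
def cyl(x,y,r,z0,z1): return np.vstack([np.c_[x+r*np.cos(A),y+r*np.sin(A),0*A+z] for z in(z0,z1)])
def bbox(m): 
    n,l,s,c=cv2.connectedComponentsWithStats(m.astype(np.uint8));i=1+s[1:,4].argmax();a=s[i];return np.array([a[0],a[1],a[0]+a[2],a[1]+a[3]],float)
def fit(p,bb,r,z0,z1,use=(0,1,2,3)):
    """xy of an upright cylinder whose projected box matches bb"""
    use=list(use);x0=ray(p,[(bb[0]+bb[2])/2,(bb[1]+bb[3])/2],(z0+z1)/2)
    def f(v):
        q=proj(p,cyl(*v,r,z0,z1));return (np.r_[q.min(0),q.max(0)]-bb)[use]
    s=least_squares(f,x0);return s.x,np.abs(s.fun).max()
def color(img,box,name):
    h=cv2.cvtColor(img,cv2.COLOR_RGB2HSV).astype(int);H,S,V=h[...,0],h[...,1],h[...,2]
    m=(S>110)&(V>50)
    m&={"red":(H<6)|(H>172),"purple":(H>125)&(H<155),"blue":(H>105)&(H<125),"orange":(H>4)&(H<16)&(S>180),"green":(H>50)&(H<80)}[name]
    k=np.zeros_like(m);l,t,r,b=[int(v) for v in box];k[t:b,l:r]=m[t:b,l:r];return k
E
python3 - <<'E'
from h import *
im={c:bot.get_image(c) for c in("scene","side")}
def go(c,n,box,r,z0,z1,use=(0,1,2,3),col=True):
    p=bot.camera_params(c);bb=bbox(color(im[c],box,col)) if isinstance(col,str) else np.array(box,float)
    v,e=fit(p,bb,r,z0,z1,use);print(c,n,bb,v.round(4),round(e,1))
go("scene","red",(325,255,370,290),.025,.052,.066,(0,1,2),"red")
go("scene","purple",(455,212,490,240),.025,.061,.075,col="purple")
go("side","purple",(210,170,250,197),.025,.061,.075,col="purple")
go("scene","bluecap",(365,215,395,240),.016,.121,.141,(0,1,2),"blue")
go("side","bluecap",(285,180,315,200),.016,.121,.141,(0,1,2),"blue")
go("scene","gbody",(300,225,340,290),.026,.006,.111,(0,2),"green")
go("side","gbody",(305,210,340,275),.026,.006,.111,(0,2,3),"green")
go("scene","wbody",(363.8,220.2,393.9,286),.026,.006,.111,(0,2))
go("scene","dish",(500,235,545,268),.042,.019,.027,col="orange")
go("side","dish",(205,165,245,190),.042,.019,.027,(0,1),col="orange")
go("scene","vial",(320.7,200.2,340.8,235.5),.019,.0,.075,(0,2,3))
go("side","vial",(240.6,257.9,263,295.1),.019,.0,.075,(0,2,3))
for c,box in(("scene",(120,195,245,252)),("side",(255,335,400,475))):
    m=color(im[c],box,"blue").astype(np.uint8)
    cn=max(cv2.findContours(m,0,1)[0],key=cv2.contourArea);q=cv2.approxPolyDP(cv2.convexHull(cn),6,True)[:,0]
    p=bot.camera_params(c);w=np.array([ray(p,u,.016) for u in q]);print(c,"tray",q.tolist(),w.round(3).tolist(),w.mean(0))
p=bot.camera_params("scene");print("bin base",ray(p,(325,425),0),"bin top ",ray(p,(325,320),.2))
E
```

```text
scene red [335. 262. 363. 285.] [0.6054 0.0517] 0.1
scene purple [460. 216. 486. 236.] [0.4425 0.2737] 0.9
side purple [220. 177. 240. 192.] [0.4509 0.2672] 0.9
scene bluecap [371. 220. 388. 237.] [0.5618 0.0983] 1.0
side bluecap [294. 185. 307. 199.] [0.5635 0.0908] 1.1
scene gbody [308. 230. 334. 262.] [ 0.413  -0.0307] 0.0
side gbody [312. 222. 336. 249.] [0.6082 0.065 ] 0.7
scene wbody [363.8 220.2 393.9 286. ] [0.5003 0.0948] 0.0Traceback (most recent call last):
  File "<stdin>", line 14, in <module>
  File "<stdin>", line 4, in go
  File "h.py", line 15, in bbox
    n,l,s,c=cv2.connectedComponentsWithStats(m.astype(np.uint8));i=1+s[1:,4].argmax();a=s[i];return np.array([a[0],a[1],a[0]+a[2],a[1]+a[3]],float)
                                                                     ~~~~~~~~~~~~~~^^
ValueError: attempt to get argmax of an empty sequence
```

Run:
```python
from h import *
P={c:bot.camera_params(c) for c in("scene","side")}
im={c:bot.get_image(c) for c in("scene","side")}
def joint(n,bs,r,z0,z1,use):
    def f(v):
        o=[]
        for c,b in bs.items():
            q=proj(P[c],cyl(*v,r,z0,z1));o+=list((np.r_[q.min(0),q.max(0)]-b)[use])
        return o
    s=least_squares(f,[.55,.1]);print(n,s.x.round(4),np.round(s.fun,1))
joint("green",dict(scene=[306.5,0,335.2,0],side=[310.8,0,336.8,0]),.026,.006,.111,[0,2])
joint("white",dict(scene=[363.8,0,393.9,0],side=[289.4,0,313,0]),.026,.006,.111,[0,2])
joint("dish",dict(scene=[500,237.1,542.5,265.5]),.042,.019,.027,[0,1,2,3])
joint("dishside",dict(side=[208.6,169.5,241,0]),.042,.02,.027,[0,1])
joint("vial",dict(scene=[320.7,200.2,340,235.5],side=[242,257.9,262.5,295.1]),.019,0,.075,[0,2,3])
for c,box in(("scene",(120,195,245,252)),("side",(255,335,400,475))):
    m=color(im[c],box,"blue").astype(np.uint8)
    cn=max(cv2.findContours(m,0,1)[0],key=cv2.contourArea);q=cv2.approxPolyDP(cv2.convexHull(cn),6,True)[:,0]
    w=np.array([ray(P[c],u,.016) for u in q]);print(c,"tray",q.tolist(),w.round(3).tolist(),w.mean(0))
p=P["scene"];print("bin base",ray(p,(325,425),0),"bin near-top ",[ray(p,(325,292),z) for z in(.15,.2,.25)])
```

```text
green [ 0.58   -0.0025] [-0.4  0.4 -0.4  0.4]
white [0.569  0.1007] [-0.8  0.8 -0.3  0.3]
dish [0.4497 0.3743] [-1.  -1.5  1.   1.2]
dishside [0.4578 0.3598] [0. 0.]
vial [ 0.4213 -0.0127] [-0.8 -1.3  2.3 -1.5 -0.7 -1.8]
scene tray [[128, 237], [148, 202], [239, 205], [227, 247]] [[0.52, -0.417], [0.397, -0.426], [0.378, -0.221], [0.519, -0.205]] [ 0.45326274 -0.3174822 ]
side tray [[330, 342], [392, 437], [320, 473], [266, 366]] [[0.509, -0.212], [0.527, -0.42], [0.4, -0.434], [0.385, -0.222]] [ 0.45525538 -0.32207946]
bin base [0.87162194 0.05185078] bin near-top  [array([0.74399564, 0.03226423]), array([0.79277713, 0.04075685]), array([0.84155861, 0.04924948])]
```

drive_tool(
  plan=[
    [0,15.2,-22.8,3.6,0,0,-13.1],
    [0,15.2,-22.8,3.6,0,0,-13.1],
    [0,15.2,-22.8,3.6,0,0,-13.1],
    [0,15.2,-22.8,3.6,0,0,-13.1],
    [0,15.2,-22.8,3.6,0,0,-13.1],
    [0,15.2,-22.8,3.6,0,0,-13.1],
    [0,15.2,-22.8,3.6,0,0,-13.1],
    [0,15.2,-22.8,3.6,0,0,-13.1],
    [0,15.2,-22.8,3.6,0,0,-13.1],
    [0,15.2,-22.8,3.6,0,0,-13.1],
    [0,15.2,-22.8,3.6,0,0,-13.1],
    [0,15.2,-22.8,3.6,0,0,-13.1],
    [0,15.2,-22.8,3.6,0,0,-13.1],
    [0,15.2,-22.8,3.6,0,0,-13.1],
    [0,15.2,-22.8,3.6,0,0,-13.1],
    [0,15.2,-22.8,3.6,0,0,-13.1],
  ],
  squeeze=40,
)

```text
clock: 3.1
tcp_pos: [0.5748, 0.051, 0.3213]
orientation: [-3.142, -0.0, 1.695]
force: [-0.6, -0.3, -0.2]
width: 0.0856
```

Run:
```python
from h import *
p=bot.camera_params("wrist");i=bot.get_image("wrist");cv2.imwrite("pics/w1.png",i[:,:,::-1]);np.save("w1.npy",p["camera_from_world"])
print(p["fx"],p["cx"],p["cy"],p["k1"]);M=p["camera_from_world"];print(-M[:3,:3].T@M[:3,3],M[2,:3]);print(bot.observe()["tcp_pos"])
```

```text
385.3391535200149 322.5024197763527 233.98149680717674 -0.024440932326307785
[0.56573884 0.12646207 0.46349614] [ 0.03598186 -0.29250067 -0.95558812]
[0.57491061 0.05071826 0.32133605]
```

View pics/w1.png

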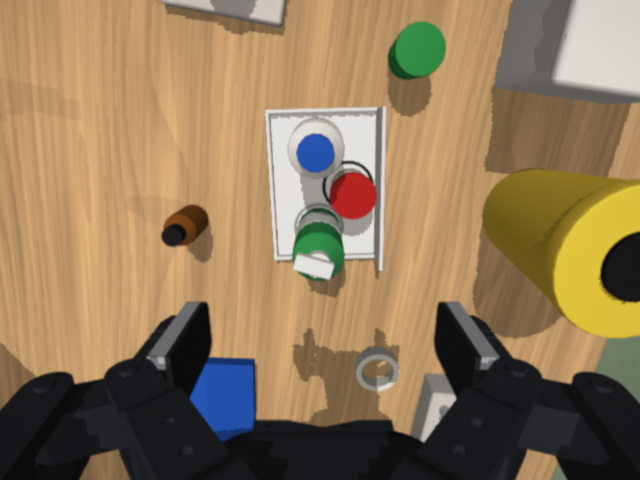

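The wrist view shows the caddy with the blue cap at (315,153), the red lid at (353,196), and the green bottle at (318,245). The green-lidded look-alike at (420,50) is outside the caddy, so the red-lidded jar in the caddy is the one meant. The white tape ring at (377,369) is irrelevant.

Run:
```python
from h import *
p=bot.camera_params("wrist");i=cv2.imread("pics/w1.png")[:,:,::-1].copy()
for n,box,col,r,z0,z1,use in(("white",(290,130,345,180),"blue",.016,.126,.141,(0,1,2,3)),("red",(325,165,380,225),"red",.025,.052,.066,(0,1,2,3)),("green",(285,200,350,285),"green",.026,.09,.111,(0,2))):
    bb=bbox(color(i,box,col));v,e=fit(p,bb,r,z0,z1,use);print(n,bb,v.round(4),round(e,1))
for n,uv,z in(("FL",(266,111),.014),("FR",(275,261),.014),("BRin",(376,259),.014),("BL top",(385,107),.056),("BR top",(383,271),.056)): print(n,ray(p,uv,z).round(4))
# predicted px for candidate poses
print(proj(p,[[.58,-.0025,.111],[.566,.1,.141],[.42,-.013,.075]]).round(0).tolist())
# model: caddy origin = seat - 0.028*x ; check pixels
seat=np.array([.609,.053]);y=.125
X=np.array([np.cos(y),np.sin(y)]);Y=np.array([-X[1],X[0]])
def f(v):
    X=np.array([np.cos(v[2]),np.sin(v[2])]);Y=np.array([-X[1],X[0]]);s=v[:2]
    # outer: back outer face at +.037 ; front outer at +.037-.130
    W=[np.r_[s-.093*X+.09*Y,.014],np.r_[s-.093*X-.09*Y,.014],np.r_[s+.037*X+.09*Y,.056],np.r_[s+.037*X-.09*Y,.056]]
    return (proj(p,W)-[[266,111],[275,261],[385,107],[383,271]]).ravel()
s=least_squares(f,[.609,.053,.125]);print("seat",s.x.round(4),s.fun.round(1))
S=s.x;X=np.array([np.cos(S[2]),np.sin(S[2])]);Y=np.array([-X[1],X[0]]);print("fronts",S[:2]-.036*X+.05*Y,S[:2]-.036*X-.05*Y)
```

```text
white [297. 134. 334. 172.] [0.5637 0.0955] 1.1
red [329. 172. 377. 219.] [0.6076 0.0489] 0.9
green [293. 223. 344. 276.] [ 0.5848 -0.0607] 0.0
FL [0.5025 0.1232]
FR [ 0.5282 -0.0538]
BRin [ 0.6529 -0.0355]
BL top [0.6271 0.1421]
BR top [ 0.6551 -0.0339]
[[321.0, 254.0], [319.0, 148.0], [170.0, 234.0]]
seat [0.6058 0.0484 0.1522] [-2.  -0.4 -0.6  0.6  1.8 -0.7  0.6  1. ]
fronts [0.56266922 0.09236668] [ 0.57783174 -0.00647712]
```

drive_tool(
  plan=[
    [0,0.12,-2.2,0,0,0,0.3],
    [0,0.12,-2.2,0,0,0,0.3],
    [0,0.12,-2.2,-2,0,0,0.3],
    [0,0.12,-2.2,-4,0,0,0.3],
    [0,0.12,-2.2,-6,0,0,0.3],
    [0,0.12,-2.2,-7.5,0,0,0.3],
    [0,0.12,-2.2,-9,0,0,0.3],
    [0,0.12,-2.2,-9.88,0,0,0.3],
    [0,0.12,-2.2,-9.88,0,0,0.3],
    [0,0.12,-2.2,-9.88,0,0,0.3],
  ],
)

```text
clock: 4.4
tcp_pos: [0.5789, -0.0047, 0.0752]
orientation: [3.14, 0.0, 1.72]
force: [-0.1, -1.1, 0.1]
width: 0.0855
```

Run:
```python
from h import *
cv2.imwrite("pics/w2.png",np.hstack([cv2.resize(bot.get_image(c)[a:b,l:r,::-1],(400,400)) for c,a,b,l,r in(("wrist",0,480,80,560),("side",140,320,220,400))]))
s=bot.observe();print(s["tcp_pos"],s["force"])
```

```text
[ 0.57909306 -0.00480299  0.0756428 ] [ 0.41301316 -1.0117598   0.81684913]
```

View pics/w2.png

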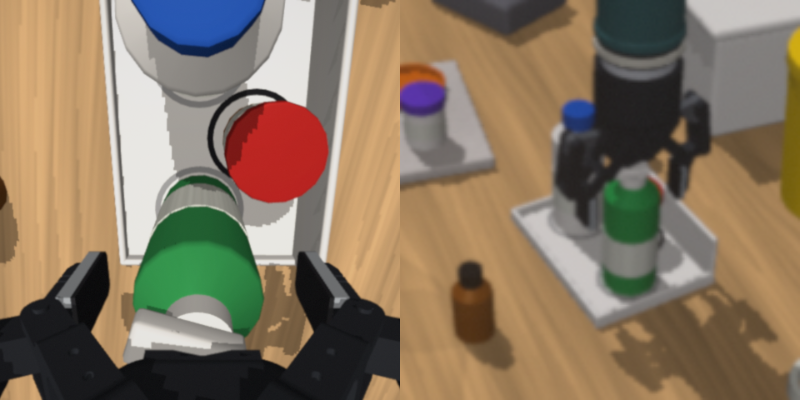

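The green bottle is centred between the open fingers and clear of the red jar. Closing and lifting.

drive_tool(
  plan=[
    [1,0,0,0,0,0,0],
    [1,0,0,0,0,0,0],
    [1,0,0,0,0,0,0],
    [1,0,0,0,0,0,0],
    [1,0,0,0,0,0,0],
    [1,0,0,0,0,0,0],
    [1,0,0,0.5,0,0,0],
    [1,0,0,1.5,0,0,0],
    [1,0,0,3,0,0,0],
    [1,0,0,5,0,0,0],
    [1,0,0,5,0,0,0],
  ],
)

```text
clock: 5.88
tcp_pos: [0.58, -0.0053, 0.2033]
orientation: [3.135, 0.0, 1.719]
force: [0.5, -0.5, -1.9]
width: 0.0517
```

drive_tool(
  plan=[
    [1,-0.4,-1.2,0,0,0,0],
    [1,-1.0,-3,0,0,0,0],
    [1,-1.7,-5,0,0,0,0],
    [1,-2.3,-7,0,0,0,0],
    [1,-3,-9,0,0,0,0],
    [1,-3.7,-11,0,0,0,0],
    [1,-4.3,-13,0,0,0,0],
    [1,-4.7,-14.1,0,0,0,0],
    [1,-4.84,-14.44,0,0,0,0],
    [1,-4.84,-14.44,0,0,0,0],
    [1,-4.84,-14.44,-1.5,0,0,0],
    [1,-4.84,-14.44,-3,0,0,0],
    [1,-4.84,-14.44,-4,0,0,0],
    [1,-4.84,-14.44,-4.5,0,0,0],
    [1,-4.84,-14.44,-4.75,0,0,0],
    [1,-4.84,-14.44,-4.75,0,0,0],
  ],
)

```text
clock: 7.88
tcp_pos: [0.4576, -0.3657, 0.0809]
orientation: [3.141, 0.0, 1.72]
force: [-0.8, -0.5, -2.1]
width: 0.0512
```

Run:
```python
from h import *
cv2.imwrite("pics/w3.png",np.hstack([cv2.resize(bot.get_image(c)[a:b,l:r,::-1],(400,400)) for c,a,b,l,r in(("scene",130,290,100,260),("side",280,480,240,440))]))
s=bot.observe();print(s["tcp_pos"],s["force"],s["width"])
```

```text
[ 0.45772144 -0.36624726  0.08143771] [ 0.69607923  0.55461276 -1.54073659] 0.05136132170873377
```

View pics/w3.png

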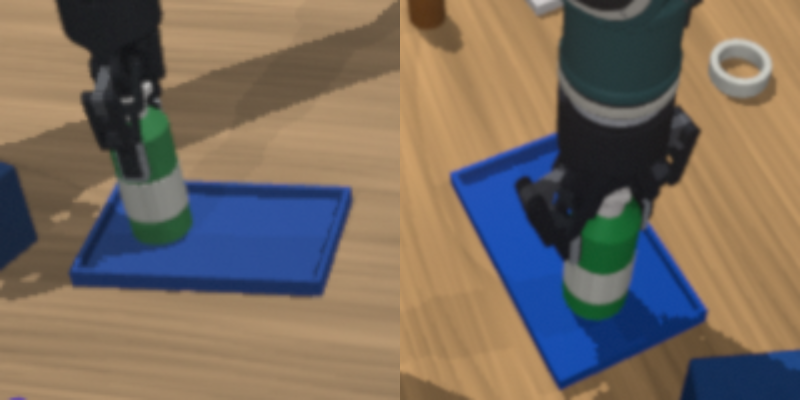

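drive_tool(
  plan=[
    [1,0,0,-0.2,0,0,0],
    [1,0,0,-0.27,0,0,0],
    [1,0,0,-0.27,0,0,0],
    [0,0,0,-0.27,0,0,0],
    [0,0,0,-0.27,0,0,0],
    [0,0,0,-0.27,0,0,0],
    [0,0,0,-0.27,0,0,0],
    [0,0,0,1,0,0,0],
    [0,0,0,3,0,0,0],
    [0,0,0,5.5,0,0,0],
    [0,0,0,6,0,0,0],
  ],
)

```text
clock: 9.35
tcp_pos: [0.4586, -0.3677, 0.2349]
orientation: [3.136, 0.005, 1.719]
force: [-0.9, -0.3, -1.0]
width: 0.0857
```

drive_tool(
  plan=[
    [0,4.24,18.4,0,0,0,0],
    [0,4.24,18.4,0,0,0,0],
    [0,4.24,18.4,0,0,0,0],
    [0,4.24,18.4,0,0,0,0],
    [0,4.24,18.4,0,0,0,0],
    [0,4.24,18.4,0,0,0,0],
    [0,4.24,18.4,0,0,0,0],
    [0,4.24,18.4,0,0,0,0],
    [0,4.24,18.4,0,0,0,0],
    [0,4.24,18.4,-2,0,0,0],
    [0,4.24,18.4,-4,0,0,0],
    [0,4.24,18.4,-5.5,0,0,0],
    [0,4.24,18.4,-6.25,0,0,0],
    [0,4.24,18.4,-6.25,0,0,0],
    [0,4.24,18.4,-6.25,0,0,0],
  ],
)

```text
clock: 11.22
tcp_pos: [0.5642, 0.0938, 0.0756]
orientation: [3.139, -0.0, 1.719]
force: [0.1, -0.0, 0.7]
width: 0.0851
```

Run:
```python
from h import *
cv2.imwrite("pics/w4.png",np.hstack([cv2.resize(bot.get_image(c)[a:b,l:r,::-1],(400,400)) for c,a,b,l,r in(("wrist",0,480,80,560),("scene",130,330,120,420))]))
s=bot.observe();print(s["tcp_pos"],s["force"],s["width"])
```

```text
[0.5642451  0.09412552 0.07587884] [-0.17122002  0.43971643 -0.9238557 ] 0.08540550119658658
```

View pics/w4.png

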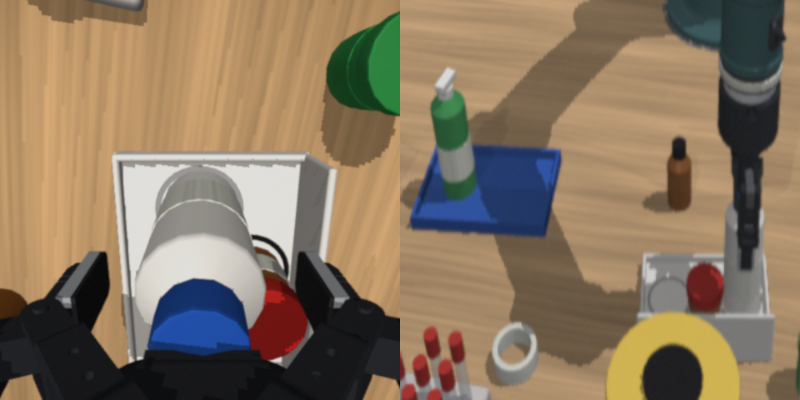

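The green bottle stands upright in the tray, and the white bottle is centred between the fingers.

drive_tool(
  plan=[
    [1,0,0,0,0,0,0],
    [1,0,0,0,0,0,0],
    [1,0,0,0,0,0,0],
    [1,0,0,0,0,0,0],
    [1,0,0,0,0,0,0],
    [1,0,0,0,0,0,0],
    [1,0,0,0.5,0,0,0],
    [1,0,0,1.5,0,0,0],
    [1,0,0,3,0,0,0],
    [1,0,0,5,0,0,0],
    [1,0,0,5,0,0,0],
  ],
)

```text
clock: 12.7
tcp_pos: [0.5657, 0.0942, 0.2037]
orientation: [3.133, -0.001, 1.719]
force: [0.9, -0.2, -2.5]
width: 0.0509
```

drive_tool(
  plan=[
    [1,-0.4,-1.2,0,0,0,0],
    [1,-0.9,-3,0,0,0,0],
    [1,-1.5,-5,0,0,0,0],
    [1,-2.1,-7,0,0,0,0],
    [1,-2.7,-9,0,0,0,0],
    [1,-3.3,-11,0,0,0,0],
    [1,-3.9,-13,0,0,0,0],
    [1,-4.3,-14.2,0,0,0,0],
    [1,-4.44,-14.64,0,0,0,0],
    [1,-4.44,-14.64,0,0,0,0],
    [1,-4.44,-14.64,-1.5,0,0,0],
    [1,-4.44,-14.64,-3,0,0,0],
    [1,-4.44,-14.64,-4,0,0,0],
    [1,-4.44,-14.64,-4.6,0,0,0],
    [1,-4.44,-14.64,-4.9,0,0,0],
    [1,-4.44,-14.64,-5.03,0,0,0],
    [1,-4.44,-14.64,-5.03,0,0,0],
  ],
)

```text
clock: 14.82
tcp_pos: [0.4528, -0.2722, 0.0744]
orientation: [3.14, 0.001, 1.72]
force: [-0.1, -0.1, -2.7]
width: 0.051
```

drive_tool(
  plan=[
    [0,0,0,0,0,0,0],
    [0,0,0,0,0,0,0],
    [0,0,0,0,0,0,0],
    [0,0,0,0,0,0,0],
    [0,0,0,1,0,0,0],
    [0,0,0,3,0,0,0],
    [0,0,0,5.5,0,0,0],
    [0,0,0,7,0,0,0],
    [0,0,0,7,0,0,0],
  ],
)

```text
clock: 15.95
tcp_pos: [0.4537, -0.2729, 0.2516]
orientation: [3.135, 0.003, 1.72]
force: [0.6, 0.2, -0.1]
width: 0.0856
```

drive_tool(
  plan=[
    [0,6.2,12.84,0,0,0,18],
    [0,6.2,12.84,0,0,0,18],
    [0,6.2,12.84,0,0,0,18],
    [0,6.2,12.84,0,0,0,18],
    [0,6.2,12.84,0,0,0,18],
    [0,6.2,12.84,0,0,0,18],
    [0,6.2,12.84,0,0,0,18],
    [0,6.2,12.84,0,0,0,18],
    [0,6.2,12.84,-1.93,0,0,18],
    [0,6.2,12.84,-1.93,0,0,18],
    [0,6.2,12.84,-1.93,0,0,18],
    [0,6.2,12.84,-1.93,0,0,18],
  ],
)

```text
clock: 17.45
tcp_pos: [0.608, 0.0491, 0.2018]
orientation: [3.142, 0.002, -2.993]
force: [-0.0, 0.3, 0.8]
width: 0.0853
```

Run:
```python
from h import *
p=bot.camera_params("wrist");i=bot.get_image("wrist")
v,e=fit(p,bbox(color(i,(0,0,640,480),"red")),.025,.052,.066);print("red",v,e)
s=bot.observe();print(s["tcp_pos"],s["orientation"],s["qpos"].round(2))
cv2.imwrite("pics/w5.png",np.hstack([cv2.resize(a[:,:,::-1],(400,400)) for a in(i,bot.get_image("scene")[150:330,120:420])]))
```

```text
red [0.60765419 0.04982408] 1.0679128073812478
[0.60795448 0.04911044 0.20175163] [ 3.14154719e+00  2.44425624e-03 -2.99317097e+00] [-0.3   0.43  0.22  1.75 -0.11  0.97  1.68]
```

View pics/w5.png

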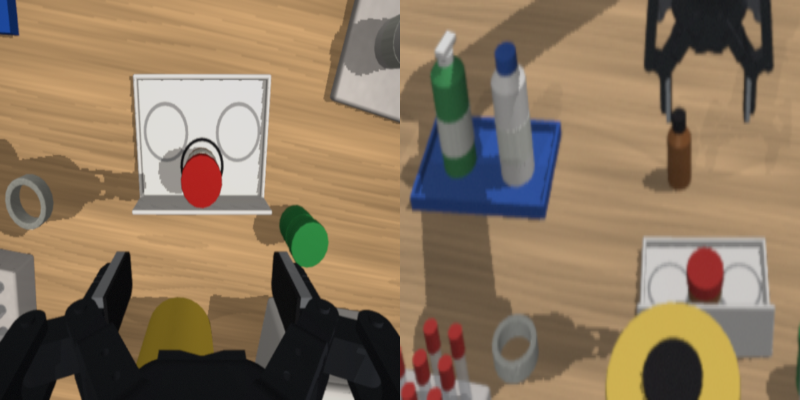

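Both bottles stand upright in the tray. The red lid measures (0.6077, 0.0498), and the tool is centred on it.

drive_tool(
  plan=[
    [0,0,0.03,-2,0,0,0],
    [0,0,0.03,-4,0,0,0],
    [0,0,0.03,-5.5,0,0,0],
    [0,0,0.03,-6.2,0,0,0],
    [0,0,0.03,-6.48,0,0,0],
    [0,0,0.03,-6.48,0,0,0],
    [1,0,0.03,-6.48,0,0,0],
    [1,0,0.03,-6.48,0,0,0],
    [1,0,0.03,-6.48,0,0,0],
    [1,0,0.03,-6.48,0,0,0],
    [1,0,0.03,-6.48,0,0,0],
    [1,0,0.03,-6.48,0,0,0],
    [1,0,0.03,-6,0,0,0],
    [1,0,0.03,-4.5,0,0,0],
    [1,0,0.03,-2.5,0,0,0],
    [1,0,0.03,0,0,0,0],
    [1,0,0.03,0,0,0,0],
  ],
)

```text
clock: 19.68
tcp_pos: [0.6105, 0.0499, 0.2067]
orientation: [3.141, 0.012, -2.993]
force: [0.3, 0.0, -1.5]
width: 0.0484
```

Run:
```python
from h import *
i=bot.get_image("wrist");p=bot.camera_params("wrist");S=np.array([.606,.0485]);a=.152;X=np.array([np.cos(a),np.sin(a)]);Y=np.array([-X[1],X[0]])
s=bot.observe();print(s["tcp_pos"],s["force"],s["width"])
q=proj(p,[np.r_[S,.006],np.r_[S-.036*X+.05*Y,.006],np.r_[S-.036*X-.05*Y,.006]]).round(0);print(q.tolist())
o=i[:,:,::-1].copy()
for r,c,k in((.031,q[0],0),(.028,q[1],.05),(.028,q[2],-.05)):
    b=S+(-.036*X if k else 0)+k*Y
    cv2.polylines(o,[np.int32(proj(p,cyl(*b,r,.006,.006))[:60])],True,(0,0,255),1)
cv2.imwrite("pics/w6.png",o)
```

```text
[0.60852487 0.04989536 0.20358789] [ 0.48583438 -0.18567758 -0.42976397] 0.0486487718759938
[[320.0, 198.0], [378.0, 157.0], [263.0, 158.0]]
```

View pics/w6.png

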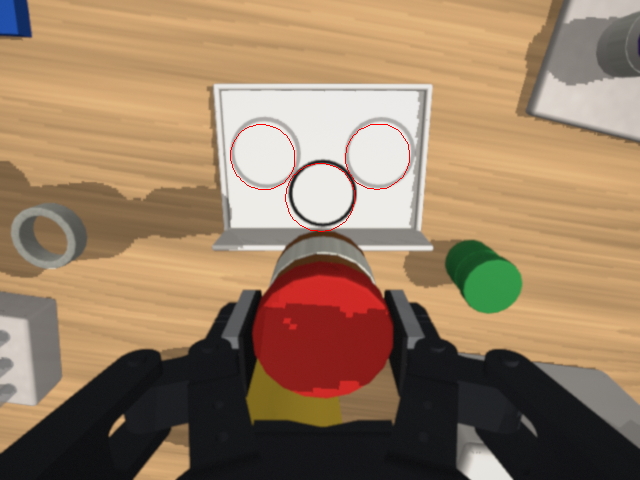

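The jar is held at width 0.0485. The black ring, now empty, shows at (322,192) against a predicted (320,198), so I'll re-measure it once the arm settles. Now moving near the dish to look.

drive_tool(
  plan=[
    [1,-0.4,1.2,0,0,0,0],
    [1,-1,3,0,0,0,0],
    [1,-1.7,5,0,0,0,0],
    [1,-2.4,7,0,0,0,0],
    [1,-3.1,9,0,0,0,0],
    [1,-3.6,10.5,0,0,0,0],
    [1,-3.88,11.2,0,0,0,0],
    [1,-3.88,11.2,0,0,0,0],
    [1,-3.88,11.2,0,0,0,0],
    [1,-3.88,11.2,0,0,0,0],
    [1,-3.88,11.2,0,0,0,0],
  ],
)

```text
clock: 21.1
tcp_pos: [0.5107, 0.3286, 0.2004]
orientation: [-3.141, 0.0, -2.995]
force: [-0.3, -0.3, -1.4]
width: 0.0483
```

Run:
```python
from h import *
p=bot.camera_params("wrist");i=bot.get_image("wrist")
s=bot.observe();print(s["tcp_pos"],s["orientation"],s["width"])
for t,r,z0,z1 in(("dish",.042,.026,.027),("fresh_jar_c",.023,.015,.06)):
    for d in bot.regions_of("wrist",t)[:2]: print(t,d["confidence"],d["bbox"],fit(p,np.array(d["bbox"]),r,z0,z1))
m=color(i,(0,0,640,260),"purple");print(bbox(m),fit(p,bbox(m),.025,.061,.075))
cv2.imwrite("pics/w7.png",i[:,:,::-1])
```

```text
[0.51059407 0.32889478 0.20040182] [-3.14151897e+00  2.18976213e-04 -2.99414255e+00] 0.048682202994357555
dish 0.75 [331.5, 94.1, 433.4, 200.2] (array([0.45513234, 0.36980771]), np.float64(1.3121010741908776))
fresh_jar_c 0.76 [211.7, 84.5, 290.5, 161.9] (array([0.44963532, 0.26702189]), np.float64(5.328270972311657))
[213.  86. 287. 161.] (array([0.44944462, 0.27061406]), np.float64(1.2254769127209215))
```

View pics/w7.png

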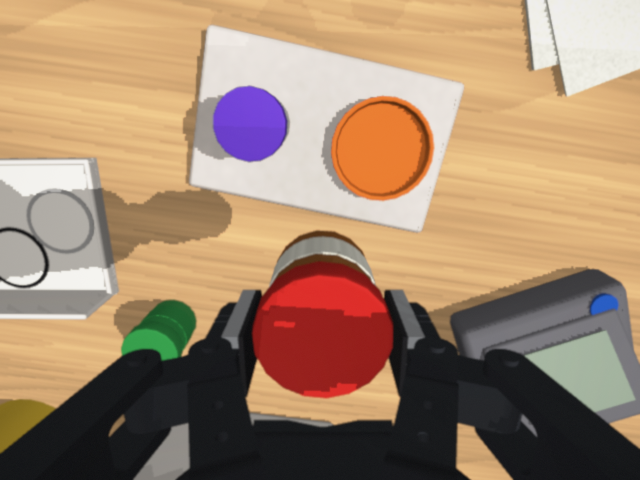

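Orange dish is at (382,148), which gives (0.455, 0.370). Purple lid is at (250,123), which gives (0.4495, 0.2706). They're 99.5 mm apart, matching the stated 100 mm.

drive_tool(
  plan=[
    [1,-1,0.7,0,0,0,0],
    [1,-2.22,1.62,0,0,0,0],
    [1,-2.22,1.62,0,0,0,0],
    [1,-2.22,1.62,-1.5,0,0,0],
    [1,-2.22,1.62,-3.2,0,0,0],
    [1,-2.22,1.62,-4.6,0,0,0],
    [1,-2.22,1.62,-5.4,0,0,0],
    [1,-2.22,1.62,-5.75,0,0,0],
    [1,-2.22,1.62,-5.94,0,0,0],
    [1,-2.22,1.62,-5.94,0,0,0],
    [1,-2.22,1.62,-5.94,0,0,0],
    [0.2,-2.22,1.62,-5.94,0,0,0],
    [0.2,-2.22,1.62,-5.94,0,0,0],
    [0.2,-2.22,1.62,-5.94,0,0,0],
    [0.2,-2.22,1.62,-5.94,0,0,0],
    [0.2,-2.22,1.62,-5.0,0,0,0],
    [0.2,-2.22,1.62,-3,0,0,0],
    [0,-2.22,1.62,-0.5,0,0,0],
    [0,-1,0,0,0,0,0],
    [0,-0.5,-1,0,0,0,0],
  ],
)

```text
clock: 23.75
tcp_pos: [0.5, 0.3032, 0.2025]
orientation: [3.141, 0.004, -2.995]
force: [-0.4, -0.1, 0.1]
width: 0.0857
```

drive_tool(
  plan=[
    [0,0,0,0,0,0,0],
    [0,0,0,0,0,0,0],
    [0,0,0,0,0,0,0],
  ],
)

```text
clock: 24.12
tcp_pos: [0.4967, 0.3061, 0.2]
orientation: [3.141, -0.001, -2.99]
force: [-0.3, -0.1, 0.5]
width: 0.0857
```

Run:
```python
from h import *
p=bot.camera_params("wrist");i=bot.get_image("wrist")
s=bot.observe();print(s["tcp_pos"],s["width"])
for n,z in(("purple",.075),("red",.079)):
    m=color(i,(0,0,640,320),n);print(n,bbox(m),fit(p,bbox(m),.025,z-.014,z))
for d in bot.regions_of("wrist","dish")[:1]: print(d["confidence"],d["bbox"],fit(p,np.array(d["bbox"]),.042,.026,.027))
cv2.imwrite("pics/w8.png",np.hstack([cv2.resize(i[:,:,::-1],(400,300)),cv2.resize(bot.get_image("side")[130:280,160:360,::-1],(400,300))]))
```

```text
[0.49683311 0.3059437  0.1999673 ] 0.08545236659214428
purple [245. 114. 316. 186.] (array([0.44970042, 0.27075155]), np.float64(1.4181169615701776))
red [386. 144. 459. 216.] (array([0.45494133, 0.37113902]), np.float64(1.4584909614785602))
0.66 [0.0, 177.3, 141.1, 337.8] (array([0.57168007, 0.09394472]), np.float64(38.71612958064122))
```

View pics/w8.png

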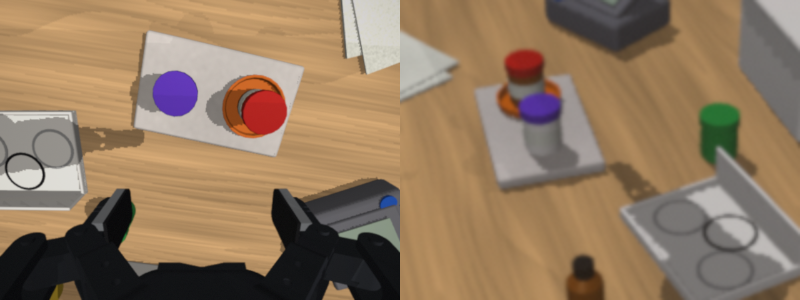

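The red jar stands in the dish about 1 mm off centre. Taking the purple jar next.

drive_tool(
  plan=[
    [0.15,-1.9,-1.4,0,0,0,0],
    [0.15,-1.9,-1.4,0,0,0,0],
    [0.15,-1.9,-1.4,-2,0,0,0],
    [0.15,-1.9,-1.4,-4,0,0,0],
    [0.15,-1.9,-1.4,-5.5,0,0,0],
    [0.15,-1.9,-1.4,-6.12,0,0,0],
    [0.15,-1.9,-1.4,-6.12,0,0,0],
    [0.15,-1.9,-1.4,-6.12,0,0,0],
    [1,-1.9,-1.4,-6.12,0,0,0],
    [1,-1.9,-1.4,-6.12,0,0,0],
    [1,-1.9,-1.4,-6.12,0,0,0],
    [1,-1.9,-1.4,-6.12,0,0,0],
    [1,-1.9,-1.4,-6.12,0,0,0],
    [1,-1.9,-1.4,-5.5,0,0,0],
    [1,-1.9,-1.4,-4,0,0,0],
    [1,-1.9,-1.4,-2,0,0,0],
    [1,-1.9,-1.4,0,0,0,0],
    [1,-1.9,-1.4,0,0,0,0],
  ],
)

```text
clock: 26.52
tcp_pos: [0.4525, 0.2712, 0.2056]
orientation: [3.137, 0.009, -2.993]
force: [-0.6, 0.0, -1.5]
width: 0.0489
```

drive_tool(
  plan=[
    [1,0.6,-0.8,0,0,0,0],
    [1,1.6,-2.2,0,0,0,0],
    [1,2.8,-4,0,0,0,0],
    [1,4,-5.7,0,0,0,0],
    [1,5.2,-7.4,0,0,0,0],
    [1,6,-8.5,0,0,0,0],
    [1,6.24,-8.86,0,0,0,0],
    [1,6.24,-8.86,0,0,0,0],
    [1,6.24,-8.86,0,0,0,0],
    [1,6.24,-8.86,0,0,0,0],
    [1,6.24,-8.86,0,0,0,0],
    [1,6.24,-8.86,0,0,0,0],
  ],
)

```text
clock: 28.02
tcp_pos: [0.606, 0.0487, 0.2004]
orientation: [3.141, 0.0, -2.992]
force: [-0.3, 0.7, -1.1]
width: 0.0485
```

Run:
```python
from h import *
p=bot.camera_params("wrist");i=bot.get_image("wrist")
s=bot.observe();print(s["tcp_pos"],s["orientation"],s["width"])
g=cv2.cvtColor(i,cv2.COLOR_RGB2GRAY);m=np.zeros(g.shape,bool);m[140:232,270:375]=(g<70)[140:232,270:375]
b=bbox(m);print(b,fit(p,b,.031,.0059,.006),ray(p,[(b[0]+b[2])/2,(b[1]+b[3])/2],.006))
```

```text
[0.60602835 0.04854687 0.20038486] [ 3.14147860e+00  1.29528040e-04 -2.99230786e+00] 0.049078101307766714
[290. 170. 357. 230.] (array([0.60391314, 0.0500648 ]), np.float64(4.386309920973275)) [0.60287415 0.04990799]
```

drive_tool(
  plan=[
    [1,0,0.04,-1.5,0,0,0],
    [1,0,0.04,-3.2,0,0,0],
    [1,0,0.04,-4.8,0,0,0],
    [1,0,0.04,-5.8,0,0,0],
    [1,0,0.04,-6.2,0,0,0],
    [1,0,0.04,-6.46,0,0,0],
    [1,0,0.04,-6.46,0,0,0],
    [1,0,0.04,-6.46,0,0,0],
    [0,0,0.04,-6.46,0,0,0],
    [0,0,0.04,-6.46,0,0,0],
    [0,0,0.04,-6.46,0,0,0],
    [0,0,0.04,-6.46,0,0,0],
    [0,0,0.04,-5.5,0,0,0],
    [0,0,0.04,-3.5,0,0,0],
    [0,0,0.04,-1,0,0,0],
    [0,0,0.04,0,0,0,0],
    [0,0,0.04,0,0,0,0],
    [0,0,0.04,0,0,0,0],
    [0,0,0.04,0,0,0,0],
  ],
)

```text
clock: 30.45
tcp_pos: [0.6051, 0.0492, 0.1984]
orientation: [-3.142, -0.003, -2.993]
force: [-0.5, 0.1, -0.1]
width: 0.0857
```

Run:
```python
from h import *
p=bot.camera_params("wrist");i=bot.get_image("wrist")
b=bbox(color(i,(0,0,640,480),"purple"));print(b,fit(p,b,.025,.052,.066))
cv2.imwrite("pics/w9.png",np.hstack([cv2.resize(i[100:340,200:440,::-1],(400,400)),cv2.resize(bot.get_image("side")[190:300,260:370,::-1],(400,400))]))
print(bot.observe()["tcp_pos"])
```

```text
[290. 188. 355. 253.] (array([0.60579865, 0.05009381]), np.float64(1.895591149930823))
[0.60545757 0.04921367 0.19886432]
```

View pics/w9.png

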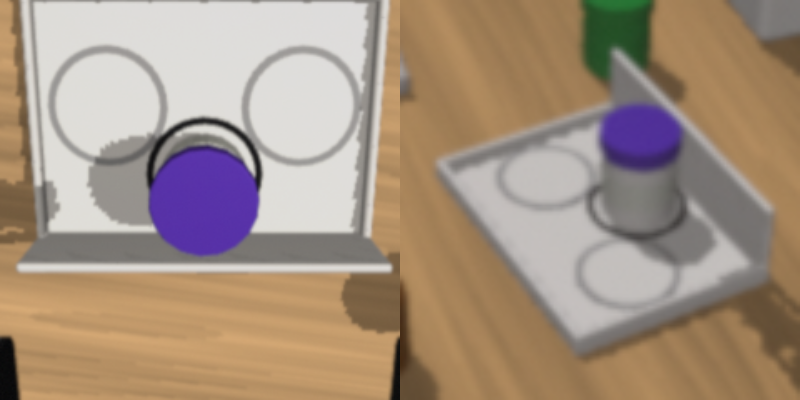

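The purple jar stands inside the black ring, and its lid fits to (0.6058, 0.0501). Now returning the white bottle.

drive_tool(
  plan=[
    [0,0,0,2,0,0,0],
    [0,-6.16,-12.86,2,0,0,-18],
    [0,-6.16,-12.86,2,0,0,-18],
    [0,-6.16,-12.86,2,0,0,-18],
    [0,-6.16,-12.86,2,0,0,-18],
    [0,-6.16,-12.86,2,0,0,-18],
    [0,-6.16,-12.86,2,0,0,-18],
    [0,-6.16,-12.86,2,0,0,-18],
    [0,-6.16,-12.86,2,0,0,-18],
    [0,-6.16,-12.86,2,0,0,-18],
    [0,-6.16,-12.86,2,0,0,-18],
    [0,-6.16,-12.86,0,0,0,-18],
    [0,-6.16,-12.86,0,0,0,-18],
  ],
)

```text
clock: 32.17
tcp_pos: [0.4499, -0.2708, 0.1976]
orientation: [-3.135, -0.003, 1.721]
force: [-0.5, -0.2, -0.2]
width: 0.0854
```

Run:
```python
from h import *
p=bot.camera_params("wrist");i=bot.get_image("wrist")
s=bot.observe();print(s["tcp_pos"],s["orientation"],s["width"])
b=bbox(color(i,(150,150,480,420),"blue"));print(b)
cv2.imwrite("pics/w10.png",np.hstack([cv2.resize(i[:,:,::-1],(400,300)),cv2.resize(bot.get_image("scene")[130:280,100:300,::-1],(400,300))]))
```

```text
[ 0.45120205 -0.27193336  0.19956379] [-3.13835416e+00 -1.20545284e-03  1.72024840e+00] 0.08528742101383187
[250. 150. 408. 364.]
```

View pics/w10.png

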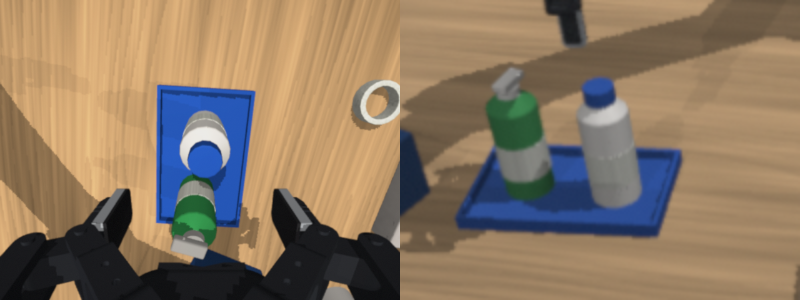

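Both bottles are upright in the tray, and the tool is above the white one. Lowering, gripping and lifting.

drive_tool(
  plan=[
    [0,0,0,-1.5,0,0,0],
    [0,0,0,-3,0,0,0],
    [0,0,0,-4.2,0,0,0],
    [0,0,0,-5.04,0,0,0],
    [0,0,0,-5.04,0,0,0],
    [0,0,0,-5.04,0,0,0],
    [1,0,0,-5.04,0,0,0],
    [1,0,0,-5.04,0,0,0],
    [1,0,0,-5.04,0,0,0],
    [1,0,0,-5.04,0,0,0],
    [1,0,0,-5.04,0,0,0],
    [1,0,0,-5.04,0,0,0],
    [1,0,0,-4.6,0,0,0],
    [1,0,0,-3.5,0,0,0],
    [1,0,0,-2,0,0,0],
    [1,0,0,0,0,0,0],
    [1,0,0,0,0,0,0],
  ],
)

```text
clock: 34.4
tcp_pos: [0.454, -0.2736, 0.2041]
orientation: [3.135, 0.003, 1.72]
force: [0.9, 0.1, -2.0]
width: 0.0511
```

drive_tool(
  plan=[
    [1,0.4,1.2,0,0,0,0],
    [1,0.9,3,0,0,0,0],
    [1,1.5,5,0,0,0,0],
    [1,2.1,7,0,0,0,0],
    [1,2.7,9,0,0,0,0],
    [1,3.3,11,0,0,0,0],
    [1,3.9,13,0,0,0,0],
    [1,4.3,14.2,0,0,0,0],
    [1,4.44,14.64,0,0,0,0],
    [1,4.44,14.64,0,0,0,0],
    [1,4.44,14.64,0,0,0,0],
    [1,4.44,14.64,-1.5,0,0,0],
    [1,4.44,14.64,-3,0,0,0],
    [1,4.44,14.64,-4,0,0,0],
    [1,4.44,14.64,-4.6,0,0,0],
    [1,4.44,14.64,-4.9,0,0,0],
    [1,4.44,14.64,-5.0,0,0,0],
    [1,4.44,14.64,-5.0,0,0,0],
  ],
)

```text
clock: 36.65
tcp_pos: [0.5638, 0.0934, 0.0765]
orientation: [3.14, -0.0, 1.719]
force: [-1.4, -1.3, 2.3]
width: 0.0506
```

drive_tool(
  plan=[
    [0,0,0,0,0,0,0],
    [0,0,0,0,0,0,0],
    [0,0,0,0,0,0,0],
    [0,0,0,0,0,0,0],
    [0,0,0,1,0,0,0],
    [0,0,0,3,0,0,0],
    [0,0,0,5.5,0,0,0],
    [0,0,0,7,0,0,0],
    [0,0,0,7,0,0,0],
  ],
)

```text
clock: 37.78
tcp_pos: [0.565, 0.094, 0.2536]
orientation: [3.135, -0.002, 1.72]
force: [0.4, -0.1, -0.4]
width: 0.0857
```

drive_tool(
  plan=[
    [0,-4.24,-18.4,0,0,0,0],
    [0,-4.24,-18.4,0,0,0,0],
    [0,-4.24,-18.4,0,0,0,0],
    [0,-4.24,-18.4,0,0,0,0],
    [0,-4.24,-18.4,0,0,0,0],
    [0,-4.24,-18.4,0,0,0,0],
    [0,-4.24,-18.4,0,0,0,0],
    [0,-4.24,-18.4,0,0,0,0],
    [0,-4.24,-18.4,0,0,0,0],
    [0,-4.24,-18.4,0,0,0,0],
    [0,-4.24,-18.4,-1.5,0,0,0],
    [0,-4.24,-18.4,-1.5,0,0,0],
  ],
)

```text
clock: 39.28
tcp_pos: [0.4567, -0.363, 0.2103]
orientation: [-3.138, -0.005, 1.723]
force: [0.1, -1.3, 0.6]
width: 0.0858
```

Run:
```python
from h import *
i=bot.get_image("wrist");s=bot.observe();print(s["tcp_pos"],s["orientation"],s["width"])
cv2.imwrite("pics/w11.png",np.hstack([cv2.resize(i[:,:,::-1],(400,300)),cv2.resize(bot.get_image("scene")[130:330,120:420,::-1],(400,300))]))
```

```text
[ 0.45735107 -0.36422889  0.21199179] [-3.13970614e+00 -2.11253072e-03  1.72206226e+00] 0.08535077405433909
```

View pics/w11.png

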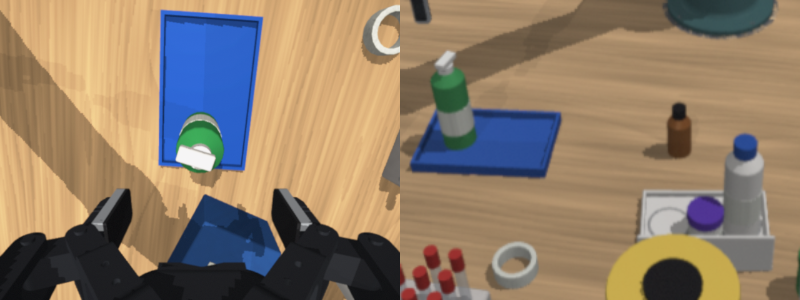

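The white bottle is back in its own seat, upright. The tool is above the green one.

drive_tool(
  plan=[
    [0,0,0,-1.5,0,0,0],
    [0,0,0,-3.2,0,0,0],
    [0,0,0,-4.6,0,0,0],
    [0,0,0,-5.56,0,0,0],
    [0,0,0,-5.56,0,0,0],
    [0,0,0,-5.56,0,0,0],
    [1,0,0,-5.56,0,0,0],
    [1,0,0,-5.56,0,0,0],
    [1,0,0,-5.56,0,0,0],
    [1,0,0,-5.56,0,0,0],
    [1,0,0,-5.56,0,0,0],
    [1,0,0,-5.56,0,0,0],
    [1,0,0,-5,0,0,0],
    [1,0,0,-3.5,0,0,0],
    [1,0,0,-2,0,0,0],
    [1,0,0,0,0,0,0],
    [1,0,0,0,0,0,0],
  ],
)

```text
clock: 41.5
tcp_pos: [0.4586, -0.368, 0.2173]
orientation: [3.135, 0.005, 1.719]
force: [-0.5, 0.5, -1.9]
width: 0.0511
```

drive_tool(
  plan=[
    [1,0.4,1.2,0,0,0,0],
    [1,1,3,0,0,0,0],
    [1,1.7,5,0,0,0,0],
    [1,2.3,7,0,0,0,0],
    [1,3,9,0,0,0,0],
    [1,3.7,11,0,0,0,0],
    [1,4.3,13,0,0,0,0],
    [1,4.7,14.1,0,0,0,0],
    [1,4.84,14.44,0,0,0,0],
    [1,4.84,14.44,0,0,0,0],
    [1,4.84,14.44,0,0,0,0],
    [1,4.84,14.44,-1.7,0,0,0],
    [1,4.84,14.44,-3.4,0,0,0],
    [1,4.84,14.44,-4.5,0,0,0],
    [1,4.84,14.44,-5.1,0,0,0],
    [1,4.84,14.44,-5.4,0,0,0],
    [1,4.84,14.44,-5.5,0,0,0],
    [1,4.84,14.44,-5.5,0,0,0],
  ],
)

```text
clock: 43.75
tcp_pos: [0.5789, -0.0055, 0.0765]
orientation: [3.14, 0.0, 1.719]
force: [-1.3, -0.5, -0.7]
width: 0.0515
```

drive_tool(
  plan=[
    [0,0,0,0,0,0,0],
    [0,0,0,0,0,0,0],
    [0,0,0,0,0,0,0],
    [0,0,0,0,0,0,0],
    [0,0,0,1,0,0,0],
    [0,0,0,3,0,0,0],
    [0,0,0,5.5,0,0,0],
    [0,0,0,8,0,0,0],
    [0,-0.12,2.2,9.84,0,0,-0.3],
    [0,-0.12,2.2,9.84,0,0,-0.3],
    [0,-0.12,2.2,9.84,0,0,-0.3],
    [0,-0.12,2.2,9.84,0,0,-0.3],
    [0,-0.12,2.2,9.84,0,0,-0.3],
    [0,-0.12,2.2,9.84,0,0,-0.3],
    [0,-0.12,2.2,9.84,0,0,-0.3],
  ],
)

```text
clock: 45.62
tcp_pos: [0.5751, 0.0494, 0.321]
orientation: [-3.141, 0.0, 1.693]
force: [-0.1, -0.9, -0.2]
width: 0.0852
```

Run:
```python
from h import *
p=bot.camera_params("wrist");i=bot.get_image("wrist");s=bot.observe();print(s["tcp_pos"],s["force"],s["width"])
for n,box,col,r,z0,z1,use in(("white",(290,130,345,180),"blue",.016,.126,.141,(0,1,2,3)),("purple",(325,165,380,225),"purple",.025,.052,.066,(0,1,2,3)),("green",(285,200,350,285),"green",.026,.09,.111,(0,2))):
    bb=bbox(color(i,box,col));v,e=fit(p,bb,r,z0,z1,use);print(n,bb,v.round(4),round(e,1))
cv2.imwrite("pics/w12.png",np.hstack([cv2.resize(i[:360,100:580,::-1],(400,300)),cv2.resize(bot.get_image("side")[130:310,180:420,::-1],(400,300))]))
```

```text
[0.57510012 0.0495026  0.32110918] [ 0.56170176 -0.0946728  -0.00746112] 0.08502592423194794
white [298. 133. 335. 171.] [0.5646 0.095 ] 1.2
purple [328. 171. 375. 217.] [0.6058 0.0488] 1.5
green [292. 221. 342. 274.] [ 0.5863 -0.0889] 0.0
```

View pics/w12.png

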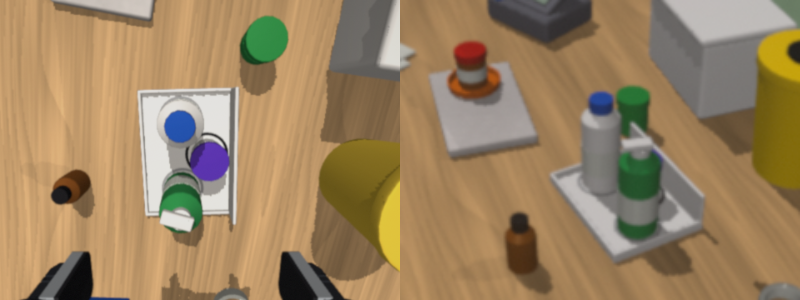

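In the final view everything is upright and back in place: blue cap, purple lid and green bottle in the caddy, red jar in the dish, vial untouched. Bottle boxes match the first view to within 2 px.

```bash
python3 -c "
from cell import bot
print(bot.close_job())"
```

```text
the job is handed in; nothing more can be done
None
```

The swap is done and handed in at about 46 s of the 138 s allowed. The job gives no verdict at hand-in, so the results below are my own last checks.

I parked both bottles in the blue tray and set the red-lidded jar in the orange dish. I then stood the purple-lidded jar on the black-ringed seat and put each bottle back on its own starting spot.

- **Red jar:** it measured about 1 mm from the dish centre.
- **Purple jar:** it measured (0.606, 0.049), within about 1–2 mm of the seat as I measured it.
- **White bottle:** it measured about 1 mm from its starting position.
- **Green bottle:** its outline in the picture matched the first view to within 2 pixels. Its fitted position was not usable, because in that view only the left and right edges were fitted.
- **Vial:** it stands upright and untouched in the last picture; I did not measure its position again.

Three checks disagreed or failed:
- **Dish position:** the first scene and side camera estimates differed by about 16 mm. A close wrist view settled it, giving 99.5 mm between the dish and the fresh jar against the stated 100 mm.
- **Seat ring:** it first appeared about 6 pixels off its predicted place while the arm was still settling. My repeat measurement clipped the ring's edge, so I placed the jar using an estimate corrected for that. The pictures afterwards showed the jar inside the ring.
- **Dish re-check:** after I placed the red jar, the network's dish detection was false, so I judged that placement against the earlier dish measurement.

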